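Clamp a seal stone in the engraver's V-bed

TASK

Gently push the octagonal seal stone along the V-groove until it rests fully against the brass stop, without ramming it. Then tighten the black clamp knob clockwise until you feel it come up snug on the stone, give it one further quarter turn and no more, and let go. Leave the ink jar, chisel, brush pot and standing seal where they are.

Things in the scene. Friction and masses are not known exactly. Their poses are not given: they have to be found in the camera images.
- bed: Wooden engraver's bed fixed to the bench, 260 mm long (its x), 84 mm wide (its y), walls 46 mm high. Origin at the centre of its underside, z up. A 90-degree V-groove runs along x on the centre line, its bottom 25 mm above the bench; +x points to the brass stop. Top of the steel bridge: see bridge.
- bridge (a point): Middle of the top of the dark steel clamp bridge over the groove, on the screw axis, 118 mm above the bench, at bed x = +60 mm. Beam 30 mm along the groove, 112 mm across it, 18 mm thick; posts 14 mm thick, 49 mm either side. Axes as the bed's.
- stop: Brass stop plate, 12 mm thick, 50 mm wide, top 77 mm above the bench, closing the far end of the groove; part of the bed. Same axes as the bed, origin at bench level below its inner face (bed x = +105 mm).
- stop_face (a point): Point on the stop's inner face at the height of the stone's centre line (56 mm above the bench). Axes as the bed's: x points out of the groove into the stop.
- stone: Loose octagonal cream soapstone bar with amber and red bands, 140 mm long, 44 mm across flats, 0.5 to 0.75 kg, lying in the groove flat face up (top 78 mm above the bench). Origin at its middle, 56 mm above the bench, x along it towards the stop. Starts 30 to 75 mm short of the stop. Sliding it takes up to about 10 N. Its upper half stands clear of the groove walls.
- stone_end (a point): Centre of the stone's rear end face (the one away from the stop), where it is pushed. Once home it is 95 mm before the screw axis.
- stone_nose (a point): Centre of the stone's front end face (towards the stop); fully home when this meets stop_face.
- screw: Vertical clamp screw with black knob and rubber foot; sinks 2 mm per rad of clockwise turn (from above). Origin on its axis under the knob's disc, 128 mm above the bench at the start. The foot starts 1.5 to 7 mm above the stone, set by hand: the knob angle where it meets the stone is unknown. A quarter turn (1.57 rad) past snug clamps with about 67 N. Stays where it is left.
- foot_axis (a point): Fixed point on the screw axis at the height of the stone's top, where the foot (32 mm disc, turns with the knob) lands. The knob turns freely (0.06 N m) for 0.7 to 3.5 rad, then the foot meets the stone and the torque jumps by 0.1 to 0.3 N m within 0.2 rad (snug), then climbs about 0.25 N m per rad as the foot's stiff spring is squeezed. Over 100 N crushes the stone.
- knob_grip (a point): Point on the screw axis at the height to grip, 29 mm above the disc's underside; sinks with the screw. The knob is a disc 62 mm in diameter, 8 mm thick, with an upright bar on it 60 mm long, 16 mm thick, its top 44 mm above the disc's underside. Grip the bar across its 16 mm. Axes as the bed's: they do not turn with the knob.
- stem (a joint): Turn of the clamp screw in rad, grows clockwise seen from above; starts between 0 and 0.2. With the knob let go, at 0 its bar lies along the bed's x axis, at angle a it lies at -a from that axis about the vertical (white mark on the end that points to the stop at 0). The knob sits on the screw through a rubber hub that yields 0.25 rad per N m, so the screw lags a little under load.
- inkjar: Closed round white and blue ink-paste jar, 68 mm in diameter, 40 mm high, standing beside the bed. Origin at the centre of its underside. A bystander.
- chisel: Engraving chisel with a round dark handle, 163 mm long, 14 mm thick, lying beside the bed. Origin under the middle. A bystander.
- brushpot: Dark round brush pot, 72 mm in diameter, 100 mm high, origin at the centre of its underside. A bystander.
- seal: Honey-coloured square seal with a round head, 36 mm square, 105 mm high, standing. Origin at the centre of its underside. A bystander.
Not all that is in view belongs to the job. Several things have the shape of the stone; the one meant has the colours described above.

How it is judged:
By the outcome, as a careful person would: the job done as asked, in the order asked, and still so for the second after the job is handed in, with the robot touching nothing.
It also fails if it takes over 72 s, if anything falls off the work surface, if the arm or the gripper's body presses on something with over 40 N, if the wrist force passes 120 N, or if a joint passes its speed limit or range.

ROBOT

A 6-joint arm with a two-finger parallel gripper is mounted at the origin on the work surface. World frame = base frame: x ahead of the robot, y to its left, z up, the work surface at z = 0. Lengths are in m, angles in rad, forces in N, time in s.
With the tool pointing down it reaches from about 0.275 to 0.825 m from the base axis. Payload 4.9 kg.
Tool frame: the origin (TCP) lies at the very end of the fingers, on their centre line; the grasp point (between the pads) lies behind it (manip.grip_depth is the y of the grasp point in the tool frame, in m); y points along the fingers, z is the direction in which the jaws open and shut, and the axes are right-handed (so a half turn about y gives the same grasp; the last joint's range is limited). The gripper opens to 85 mm and grips with 20 to 120 N. Pads are 22 mm wide; open, the fingers measure 114 mm over their backs; the gripper's body (76 mm by 85 mm) begins 54 mm behind the grasp point. The pads swing forward as they close: fully open they stand 13 mm farther back than shut.
Start: joints at [1.171, 0.326, -0.193, 1.052, 0, 1.437], TCP at [0.144, 0.531, 0.231] pointing down, gripper open.
Joint ranges: [-2.65, 2.65], [-0.97, 1.79], [-1.3, 1.35], [-1.93, 2.1], [-1.47, 1.37], [-3.14, 3.14]. Speed limits (rad/s): [2.57, 2.57, 3.14, 3.14, 3.14, 3.14].

INTERFACE

Orientations are given as [roll, pitch, yaw] about the fixed x, y, z axes, in that order (R = Rz(yaw) Ry(pitch) Rx(roll)).
In Python, from station import manip, solver, eyes, workorder, sensors gives the robot as it stands. Calls block until the motion is done:
- manip.move_pose(position, orientation): joint-space move of the TCP to a pose.
- manip.move_linear(position, rotation=None, rate=0.15, stop_force=None): straight line of the TCP; rotation=None keeps the orientation; rate is the mean speed in m/s. With stop_force (N) it stops when the force on the tool has changed by that much, and returns True; else False.
- manip.move_joints(angles): joint-space move.
- manip.set_gripper(opening): finger opening in m; the grip force is fixed at half the most; returns when the fingers have stopped.
- manip.pause(seconds).
- solver.inverse_kinematics(position, orientation): joint angles nearest the present ones, or None.
- eyes.read_camera(name): name is "scene" or "top" or "wrist"; returns a dict with "img" (480x640x3 uint8, red, green, blue), "vertical_fov" (degrees; the focal length in pixels is half the picture's height over the tangent of half this angle, whatever the lens; pixels are square), "cx", "cy" (the principal point, pixels), "view" (4x4, takes a point from world to camera coordinates). Camera axes: x right, y down, z forward; pixel columns grow to the right and rows downward; lengths in m; the calibration is good to about 2 mm. The wrist camera is an equidistant fisheye: a pixel r from the principal point sees the ray r / f radians off the axis. A picture is of the moment at which its call begins. There is no depth.
A pose or a line that the arm cannot do raises manip.IKError and nothing moves.
- workorder.hand_in(): hands the job in, once; it reports no verdict.
Readings, each from a call of its own:
- sensors.get_t(): time.
- sensors.get_q(): joint angles.
- sensors.get_joint_velocities(): joint speeds.
- sensors.get_tau(): joint torques, N m.
- sensors.get_tcp_pos(): TCP position.
- sensors.get_ee_rot(): TCP orientation.
- sensors.get_force(): force on the tool from outside, world axes, zero at the start.
- sensors.get_torque(): the same for the moment, N m.
- sensors.get_opening(): finger opening in m.
Only numpy, scipy, OpenCV 4.12 (cv2) and the standard library are available. Lean on these libraries where they do the work, as an engineer would, in place of code of your own. Each camera call takes 0.05 s, during which the arm holds its last target.

## Working session

There is one attempt and no reset: what is moved stays moved. The work goes in short steps, each a Python script; the robot and the scene stay as the last script left them, time stands still between calls to the robot, and variables do not carry over. Pictures are saved under pics/ and viewed, and the job is handed in when it is done.

```bash
mkdir -p pics; ls
python3 - <<'E'
from station import manip, solver, eyes, workorder, sensors
import cv2
for n in ["scene","top","wrist"]:
    c=eyes.read_camera(n); cv2.imwrite(f"pics/{n}0.png",c["img"][:,:,::-1]); print(n,c["vertical_fov"],c["cx"],c["cy"],c["view"])
print(manip.grip_depth,sensors.get_t(),sensors.get_ee_rot(),sensors.get_tcp_pos(),sensors.get_force(),sensors.get_opening())
E
```

```text
pics
scene 56.68219075960636 326.85189400940027 234.79664984348574 [[-0.08030215  0.99656962  0.02001403  0.06213967]
 [ 0.6730195   0.06901996 -0.73639731 -0.28797499]
 [-0.73525255 -0.04566446 -0.67625324  1.46351265]
 [ 0.          0.          0.          1.        ]]
top 52.01416747667704 317.47652677508034 234.6058045508691 [[ 9.50145432e-03 -9.99952825e-01  2.01745704e-03 -2.19204931e-02]
 [-9.81060387e-01 -9.71225283e-03 -1.93458495e-01  5.65926995e-01]
 [ 1.93468963e-01 -1.41110129e-04 -9.81106386e-01  1.00312245e+00]
 [ 0.00000000e+00  0.00000000e+00  0.00000000e+00  1.00000000e+00]]
wrist 65.70646984690485 323.22855818175896 234.52072397186885 [[ 0.26240938  0.96495611 -0.00101494 -0.54899505]
 [ 0.91350687 -0.24807919  0.32243127 -0.04112278]
 [ 0.31088024 -0.08553614 -0.94659233  0.38085152]
 [ 0.          0.          0.          1.        ]]
-0.0187 0.15 [-1.57218919e+00  1.80938946e-04 -2.65789997e-01] [0.14427591 0.5302537  0.23066075] [-0.23147437 -1.98151238  0.11564965] 0.08550521322015181
```

View pics/scene0.png

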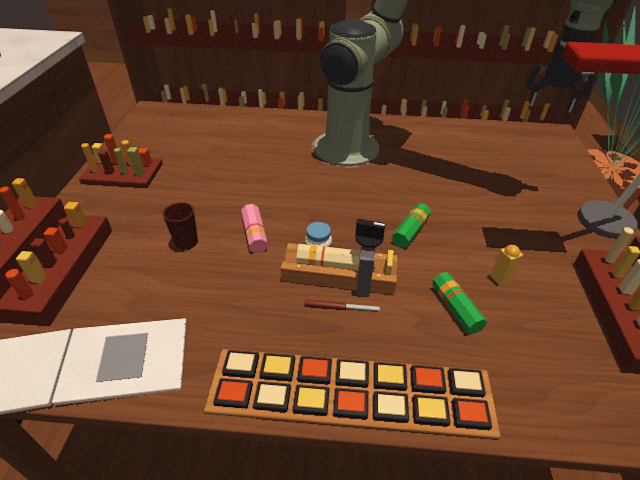

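View pics/top0.png

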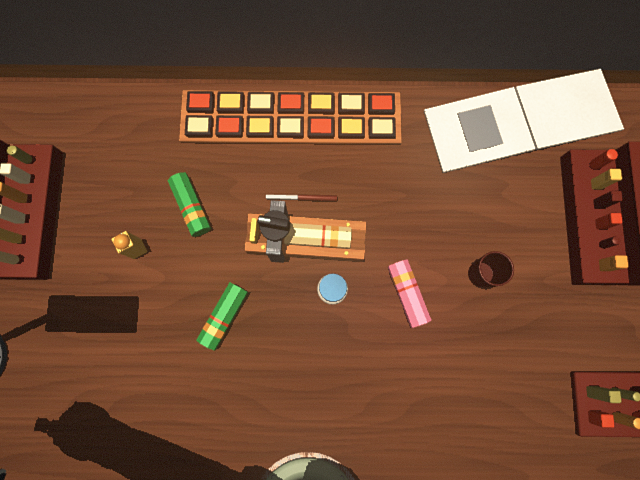

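View pics/wrist0.png

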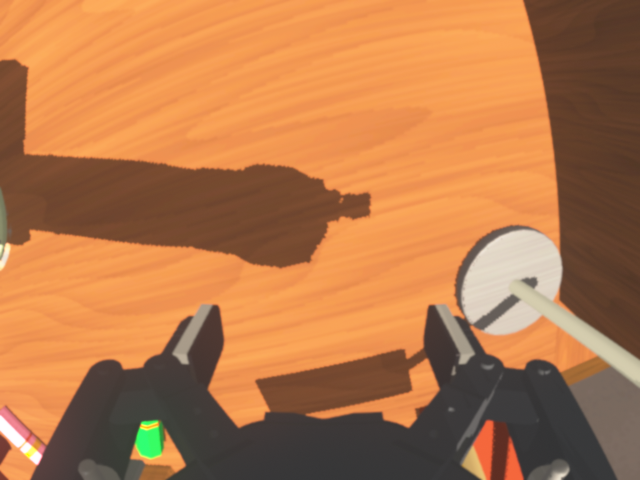

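The scene and top views show four octagonal bars. In top pixels, they are cream with amber and red bands at (321,236) in the bed, green at (189,205), green at (222,316) and pink at (409,293). I choose the cream one in the groove. The brass stop is at (253,230) and the bridge and knob at about (273,228). I'll check these in a close crop.

Run:
```python
import cv2
a=cv2.imread("pics/top0.png")[180:280,230:380]; cv2.imwrite("pics/topcrop.png",cv2.resize(a,None,fx=5.3,fy=5.3,interpolation=cv2.INTER_CUBIC))
a=cv2.imread("pics/scene0.png")[210:320,265:415]; cv2.imwrite("pics/scenecrop.png",cv2.resize(a,None,fx=5.3,fy=5.3,interpolation=cv2.INTER_CUBIC))
```

```text
(no output)
```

View pics/topcrop.png

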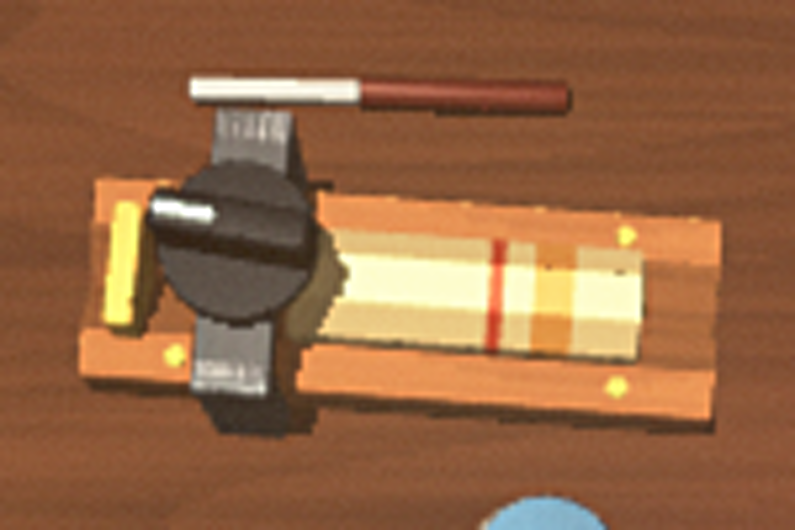

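View pics/scenecrop.png

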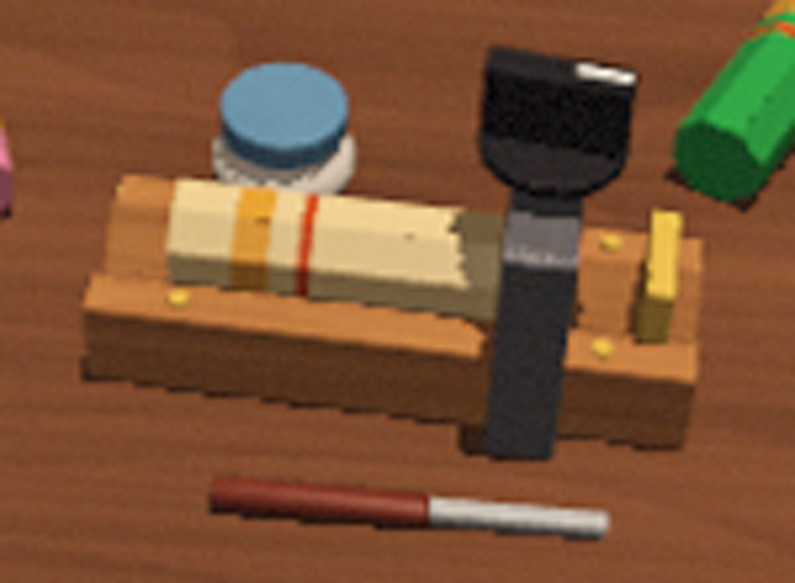

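```bash
cat > h.py <<'E'
import numpy as np, cv2
def cast(c,uv,z,fish=False):
    f=240/np.tan(np.radians(c["vertical_fov"])/2); V=np.array(c["view"]); R=V[:3,:3]; o=-R.T@V[:3,3]
    out=[]
    for u,v in np.atleast_2d(uv):
        x,y=u-c["cx"],v-c["cy"]
        if fish:
            r=np.hypot(x,y); t=r/f; d=np.array([x/r*np.sin(t),y/r*np.sin(t),np.cos(t)])
        else: d=np.array([x/f,y/f,1])
        d=R.T@d; out.append(o+d*(z-o[2])/d[2])
    return np.array(out)
def crop(p,s,off): return (np.array(p)+.5)/s-.5+np.array(off)
E
python3 - <<'E'
from h import *
from station import eyes
np.set_printoptions(precision=4,suppress=True)
T=eyes.read_camera("top");S=eyes.read_camera("scene")
tb=cast(T,crop([(97,179),(721,222),(713,418),(80,376)],5.3,(230,180)),.046)
sb=cast(S,crop([(696,375),(88,275),(120,178),(702,240)],5.3,(265,210)),.046)
for n,b in(("top",tb),("scene",sb)):
    print(n,b[:,:2].tolist()); c=b.mean(0); ax=(b[0]+b[3]-b[1]-b[2])/2
    print("  center",c,"len",np.linalg.norm(ax),"wid",np.linalg.norm(b[0]-b[3]),np.linalg.norm(b[1]-b[2]),"yaw",np.arctan2(ax[1],ax[0]))
print("knob bar top z~.17", cast(T,crop([(147,205),(316,238)],5.3,(230,180)),.172))
print("stone rear top",cast(T,crop([(643,251),(640,323)],5.3,(230,180)),.078), cast(S,crop([(178,180),(168,240)],5.3,(265,210)),.078))
print("stop top inner",cast(T,crop([(140,204),(130,325)],5.3,(230,180)),.077))
print("bridge ends top z.118",cast(T,crop([(254,111),(230,392)],5.3,(230,180)),.118))
print("chisel",cast(T,crop([(190,90),(570,97)],5.3,(230,180)),.007))
print("jar",cast(T,(333,289),.04))
E
```

```text
top [[0.6138155832878078, 0.1363104009207438], [0.5981829479223292, -0.12126164793422609], [0.5166438887095104, -0.11724552865594393], [0.5313746766655252, 0.1401879310920232]]
  center [0.565  0.0095 0.046 ] len 0.25794990374449167 wid 0.08253204423091136 0.08163790413385781 yaw 1.5119070235048337
scene [[0.6124846557465288, 0.1380472883015221], [0.5806657563091114, -0.12057242877115278], [0.5196323064577322, -0.11571446998262237], [0.53285504372897, 0.14335162429656506]]
  center [0.5614 0.0113 0.046 ] len 0.2598207787651088 wid 0.07980608429446501 0.061226479274509055 yaw 1.4840091401916522
knob bar top z~.17 [[0.5739 0.0995 0.172 ]
 [0.5623 0.038  0.172 ]]
stone rear top [[ 0.5788 -0.0869  0.078 ]
 [ 0.5496 -0.0856  0.078 ]] [[ 0.5514 -0.0847  0.078 ]
 [ 0.5878 -0.0843  0.078 ]]
stop top inner [[0.5962 0.1142 0.077 ]
 [0.547  0.1165 0.077 ]]
bridge ends top z.118 [[0.6241 0.0661 0.118 ]
 [0.5141 0.0724 0.118 ]]
chisel [[ 0.6631  0.1033  0.007 ]
 [ 0.6616 -0.0606  0.007 ]]
jar [[ 0.451  -0.0507  0.04  ]]
```

Run:
```python
from h import *
from station import eyes,solver,sensors
np.set_printoptions(precision=3,suppress=True)
W=eyes.read_camera("wrist");V=np.array(W["view"]); print("cam-tcp",-V[:3,:3].T@V[:3,3]-sensors.get_tcp_pos(), "yaw -.266")
C=np.array([.565,.0095]);u=np.array([np.cos(1.512),np.sin(1.512)])
print("knob")
p=C+.06*u
for y in np.arange(1.384+np.pi,-5.5,-np.pi/4):
    print(round(y,2),solver.inverse_kinematics([*p,.140],[-np.pi/2,0,y]))
print("push")
for s in(-.125,-.046):
  for y in(1.512,1.512-np.pi):
    print(s,y,solver.inverse_kinematics([*(C+s*u),.047],[-np.pi/2,0,y]))
print(sensors.get_t())
```

```text
cam-tcp [-0.081  0.022  0.143] yaw -.266
knob
4.53 [-0.007  0.442 -0.265  0.863  0.     1.75 ]
3.74 [-0.007  0.442 -0.265  0.863  0.     2.536]
2.95 [-0.007  0.442 -0.265  0.863  0.    -2.962]
2.17 [-0.007  0.442 -0.265  0.863  0.    -2.177]
1.38 [-0.007  0.442 -0.265  0.863  0.    -1.391]
0.6 [-0.007  0.442 -0.265  0.863  0.    -0.606]
-0.19 [-0.007  0.442 -0.265  0.863  0.     0.179]
-0.97 [-0.007  0.442 -0.265  0.863  0.     0.965]
-1.76 [-0.007  0.442 -0.265  0.863  0.     1.75 ]
-2.54 [-0.007  0.442 -0.265  0.863  0.     2.536]
-3.33 [-0.007  0.442 -0.265  0.863  0.    -2.962]
-4.11 [-0.007  0.442 -0.265  0.863  0.    -2.177]
-4.9 [-0.007  0.442 -0.265  0.863  0.    -1.391]
push
-0.125 1.512 [-0.333  0.546 -0.37   0.654  0.    -1.845]
-0.125 -1.629592653589793 [-0.333  0.546 -0.37   0.654  0.     1.296]
-0.046 1.512 [-0.196  0.537 -0.387  0.647  0.    -1.708]
-0.046 -1.629592653589793 [-0.196  0.537 -0.387  0.647  0.     1.434]
0.3
```

```bash
cat >> h.py <<'E'
YAW=1.512;C=np.array([.565,.0095]);U=np.array([np.cos(YAW),np.sin(YAW)])
def P(s,z): return [*(C+s*U),z]
def O(psi): return [-np.pi/2,0,psi]
def S(p): return float((np.array(p)[:2]-C)@U)
E
python3 - <<'E'
from h import *
from station import manip,eyes,sensors
np.set_printoptions(precision=4,suppress=True)
manip.set_gripper(0.0)
manip.move_pose(P(-.122,.24),O(YAW)); print(sensors.get_t())
manip.move_linear(P(-.122,.09),rate=.15)
manip.move_linear(P(-.122,.047),rate=.08,stop_force=6)
print(sensors.get_t(),sensors.get_tcp_pos(),sensors.get_force(),sensors.get_torque(),sensors.get_opening())
for n in("top","wrist","scene"):
    c=eyes.read_camera(n)["img"][:,:,::-1]; 
    if n=="top": c=cv2.resize(c[160:300,230:400],None,fx=4.5,fy=4.2)
    if n=="scene": c=cv2.resize(c[150:330,240:430],None,fx=4,fy=3.3)
    cv2.imwrite(f"pics/{n}1.png",c)
E
```

```text
3.825
5.6583 [ 0.558  -0.1123  0.0471] [ 0.646  -0.3922  0.1884] [ 0.0105 -0.0454  0.0238] -9.552455811244718e-05
```

View pics/scene1.png

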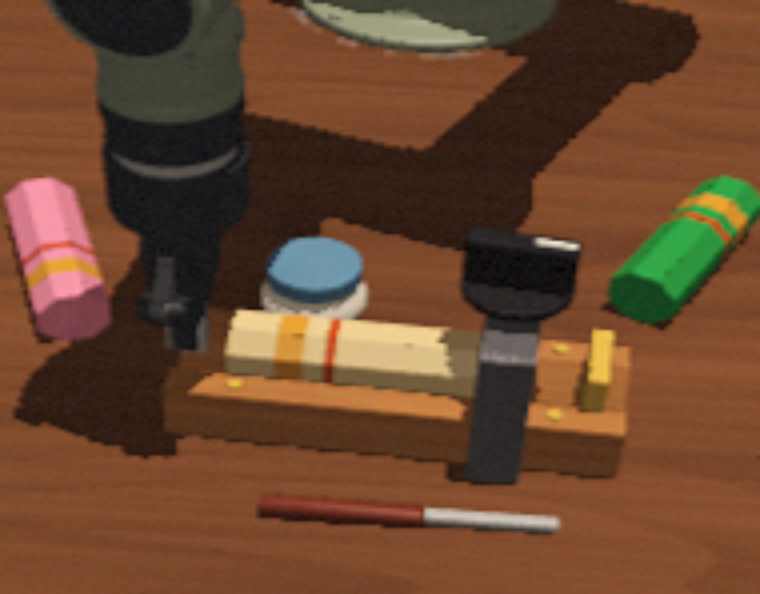

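View pics/wrist1.png

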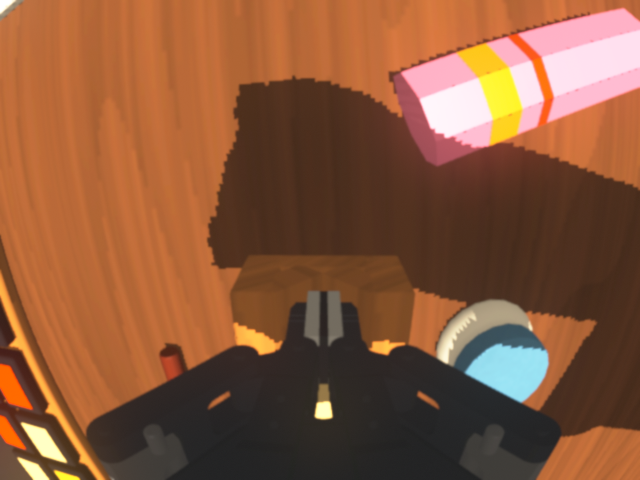

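The fingers are shut at (185,330) in the scene crop, behind the stone's rear end. In the wrist view they sit centred on the groove, with the fingers at u≈324 and the bed edges at 232 and 413. Now I push gently.

Run:
```python
from h import *
from station import manip,eyes,sensors
np.set_printoptions(precision=4,suppress=True)
def st(m): print(m,round(sensors.get_t(),2),"s=%.4f"%S(sensors.get_tcp_pos()),"F along %.2f"%(np.array(sensors.get_force())[:2]@U),np.array(sensors.get_force()))
r=manip.move_linear(P(-.095,.047),rate=.02,stop_force=3); st(r)
s0=S(sensors.get_tcp_pos())
r=manip.move_linear(P(s0+.015,.047),rate=.025,stop_force=18); st(r)
```

```text
True 6.67 s=-0.1051 F along -0.41 [ 0.6392 -0.453  -0.7304]
False 7.44 s=-0.0895 F along -0.02 [-0.2029 -0.0112 -0.758 ]
```

Run:
```python
from h import *
from station import manip,eyes,sensors
np.set_printoptions(precision=4,suppress=True)
def st(m): print(m,round(sensors.get_t(),2),"s=%.4f"%S(sensors.get_tcp_pos()),"F along %.2f"%(np.array(sensors.get_force())[:2]@U),np.array(sensors.get_force()))
r=manip.move_linear(P(-.058,.047),rate=.025,stop_force=16); st(r)
for n in("top","scene"):
    c=eyes.read_camera(n)["img"][:,:,::-1]; 
    if n=="top": c=cv2.resize(c[160:300,230:400],None,fx=4.5,fy=4.2)
    if n=="scene": c=cv2.resize(c[150:330,240:430],None,fx=4,fy=3.3)
    cv2.imwrite(f"pics/{n}2.png",c)
```

```text
False 8.88 s=-0.0580 F along -2.91 [ 2.4775 -3.0591  1.9901]
```

View pics/scene2.png

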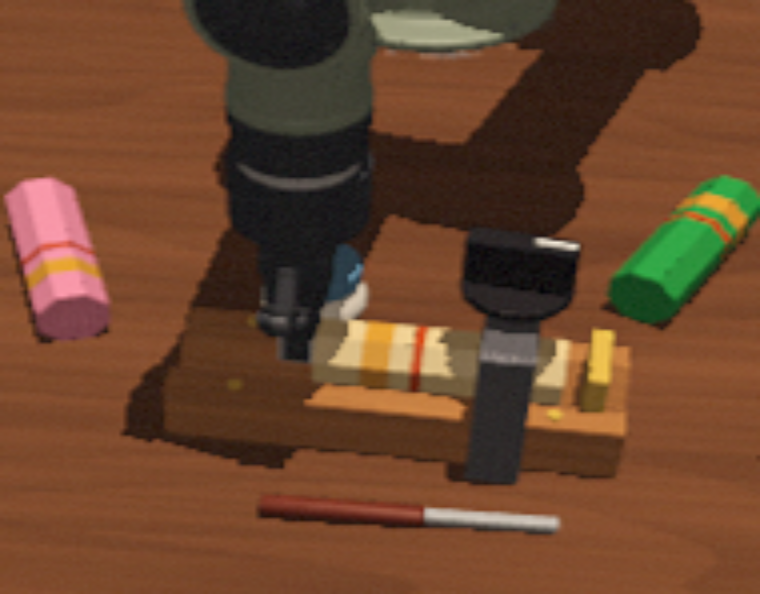

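The scene shows the stone sliding, its nose at (572,370) and about 10 mm short of the stop at (590,370). I'll make the final approach slowly.

Run:
```python
from h import *
from station import manip,eyes,sensors
np.set_printoptions(precision=4,suppress=True)
def st(m): print(m,round(sensors.get_t(),2),"s=%.4f"%S(sensors.get_tcp_pos()),"F along %.2f"%(np.array(sensors.get_force())[:2]@U),np.array(sensors.get_force()))
st('')
r=manip.move_linear(P(-.036,.047),rate=.011,stop_force=12); st(r)
for n in("top","scene"):
    c=eyes.read_camera(n)["img"][:,:,::-1]; 
    if n=="top": c=cv2.resize(c[160:300,230:400],None,fx=4.5,fy=4.2)
    if n=="scene": c=cv2.resize(c[230:300,320:410],None,fx=8,fy=8)
    cv2.imwrite(f"pics/{n}3.png",c)
```

```text
8.97 s=-0.0580 F along -4.44 [ 1.9582 -4.5626  0.9585]
True 10.32 s=-0.0456 F along -0.77 [-0.5456 -0.7363  1.0255]
```

View pics/scene3.png

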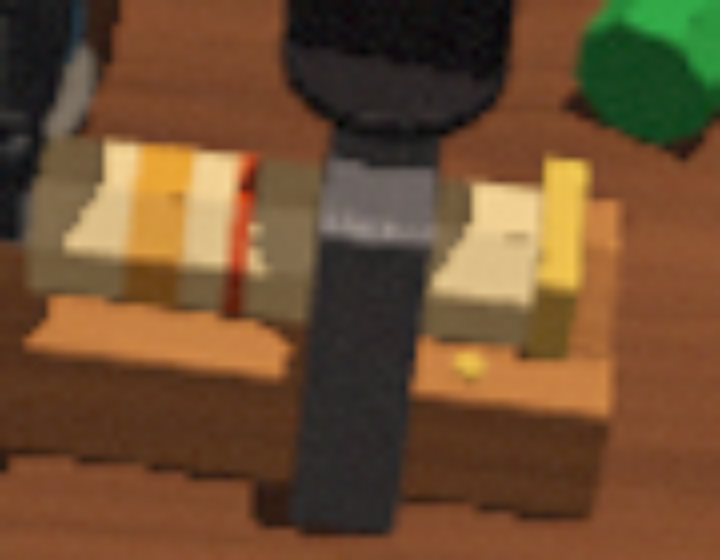

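View pics/top3.png

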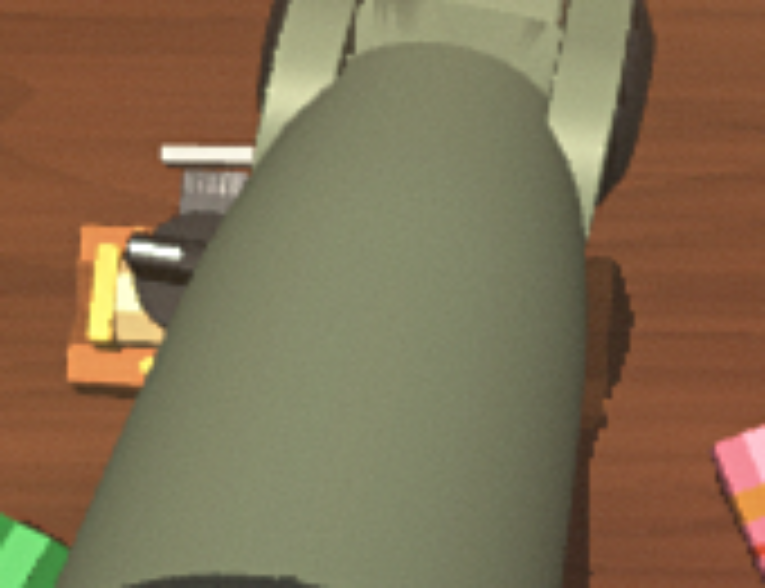

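Both views show the nose touching the brass stop (scene crop (540,260), top crop (117,300)). The push stopped at s=-45.6 mm against an expected -46. One more gentle press will confirm it is home.

Run:
```python
from h import *
from station import manip,eyes,sensors
np.set_printoptions(precision=4,suppress=True)
def st(m): print(m,round(sensors.get_t(),2),"s=%.4f"%S(sensors.get_tcp_pos()),"F along %.2f"%(np.array(sensors.get_force())[:2]@U),np.array(sensors.get_force()))
st('')
r=manip.move_linear(P(-.041,.047),rate=.005,stop_force=15); st(r)
manip.move_linear(P(-.062,.047),rate=.04);st('back')
manip.move_linear(P(-.062,.215),rate=.2)
manip.set_gripper(.045)
a=.128
manip.move_pose(P(.06,.215),O(YAW-a))
for n in("wrist","top"): 
    c=eyes.read_camera(n)["img"][:,:,::-1]; cv2.imwrite(f"pics/{n}4.png",c)
st('')
```

```text
10.43 s=-0.0457 F along -0.75 [-0.0995 -0.7432  0.6474]
False 11.77 s=-0.0457 F along -14.35 [ -0.5561 -14.3384  -1.1226]
back 12.44 s=-0.0618 F along -0.43 [-0.1538 -0.4257  0.0752]
 14.59 s=0.0594 F along -0.41 [-0.3049 -0.3905  0.4634]
```

View pics/wrist4.png

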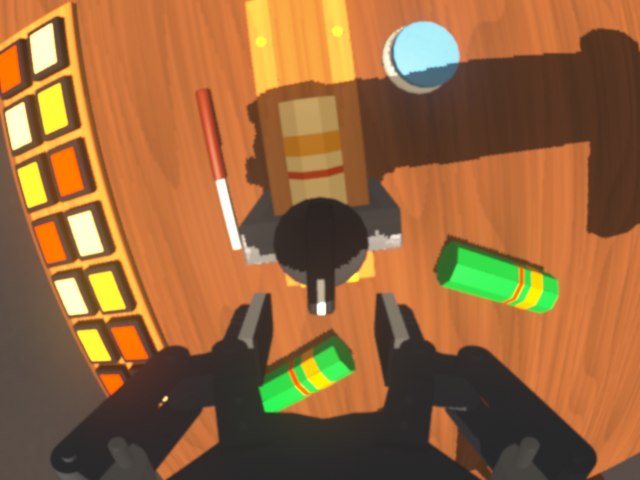

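The press built 14 N with no motion, so the stone is home. The wrist view shows the bar upright at u≈321, between the open fingers (centre u≈324), with the white mark at (321,308) towards the stop. I'll descend and grip.

Run:
```python
from h import *
from station import manip,eyes,sensors
np.set_printoptions(precision=4,suppress=True)
def st(m): print(m,round(sensors.get_t(),2),sensors.get_tcp_pos(),"F",np.array(sensors.get_force()),"M",np.array(sensors.get_torque()),sensors.get_opening())
a=.128
r=manip.move_linear(P(.06,.1395),rate=.08,stop_force=6);st(r)
for _ in range(4): manip.pause(.03); print(sensors.get_torque()[2])
manip.set_gripper(.01); st('grip')
c=eyes.read_camera("wrist")["img"][:,:,::-1]; cv2.imwrite("pics/wrist5.png",c)
for _ in range(4): manip.pause(.03); print(sensors.get_torque()[2])
```

```text
False 15.68 [0.569  0.0694 0.14  ] F [ 0.3765 -0.1888  0.56  ] M [0.0038 0.0412 0.0277] 0.0452985368215731
-0.003498745052507722
-0.023303658184775804
0.01230864490283844
-0.00924632887462035
grip 16.18 [0.5697 0.0691 0.1401] F [ 2.8705 -1.2343  0.9843] M [-0.2615 -0.6123  0.018 ] 0.015070755022190513
0.053240738986654476
0.054030512573112754
0.028345063507889554
0.011059488116381778
```

View pics/wrist5.png

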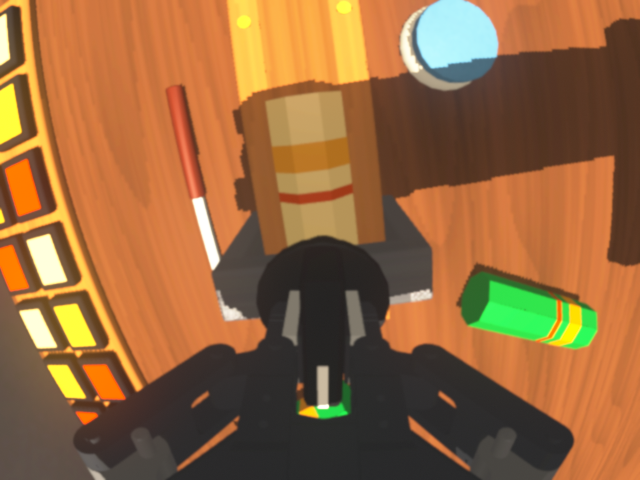

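```bash
cat >> h.py <<'E'
A0=.128; Z0=.1395; K=[.5690,.0694]
def qa(a,aoff=0.,z0=Z0):
    from station import solver
    # knob turned a rad from start; tool yaw = YAW-A0-a (+aoff)
    return solver.inverse_kinematics([*K,z0-.002*a],O(YAW-A0-a+aoff))
def meas(n=5):
    from station import manip,sensors
    L=[]
    for _ in range(n):
        L.append([*sensors.get_force(),*sensors.get_torque()]); manip.pause(.02)
    return np.mean(L,0)
E
python3 - <<'E'
from h import *
from station import manip,eyes,sensors
np.set_printoptions(precision=3,suppress=True)
log=[]; a=0; free=[]
print(sensors.get_q())
while a<4.3:
    a+= .3 if a<.55 else .08
    q=qa(a)
    if q is None or q[5]<sensors.get_q()[5]-.05 or q[5]>3.1: print("limit",q);break
    manip.move_joints(q); m=meas()
    yaw=sensors.get_ee_rot()[2]
    log.append([sensors.get_t(),a,(YAW-A0-yaw+.5)%(2*np.pi)-.5,*m]); print(np.array(log[-1]))
    if len(free)>=3 and abs(m[5])-abs(np.median(free))>.12: break
    free.append(m[5])
np.save("log.npy",log)
E
```

```text
[-0.008  0.443 -0.264  0.861 -0.    -1.391]
[16.842  0.3    0.298  2.64  -1.619  5.403 -0.309 -0.539  0.001]
[17.317  0.6    0.598  2.114 -1.269  6.162 -0.176 -0.457 -0.005]
[17.65   0.68   0.678  2.015 -0.895  5.882 -0.166 -0.428  0.011]
[17.983  0.76   0.757  2.03  -1.275  6.168 -0.106 -0.392  0.011]
[18.317  0.84   0.837  1.969 -0.854  5.904 -0.074 -0.391 -0.007]
[18.65   0.92   0.917  1.796 -0.294  5.569 -0.035 -0.423  0.   ]
[18.983  1.     0.997  1.803  0.001  6.292  0.001 -0.391  0.011]
[19.317  1.08   1.077  2.016 -0.092  5.979  0.048 -0.382 -0.013]
[19.65   1.16   1.157  2.108  0.215  5.834  0.075 -0.384  0.008]
[19.983  1.24   1.237  1.86  -0.045  6.135  0.121 -0.41   0.03 ]
[20.317  1.32   1.317  2.328  0.4    6.476  0.169 -0.4   -0.   ]
[20.65   1.4    1.397  2.11   0.745  6.128  0.211 -0.406 -0.006]
[20.983  1.48   1.477  1.84   0.859  5.874  0.259 -0.427 -0.013]
[21.317  1.56   1.557  2.352  0.992  5.765  0.324 -0.456 -0.005]
[21.65   1.64   1.637  1.51   1.49   6.106  0.314 -0.471  0.02 ]
[21.983  1.72   1.717  2.485  1.429  5.941  0.38  -0.525  0.038]
[22.317  1.8    1.797  2.483  1.694  5.949  0.426 -0.535  0.023]
[22.65   1.88   1.877  2.593  2.115  5.462  0.413 -0.548  0.032]
[22.983  1.96   1.957  2.54   1.668  5.356  0.456 -0.621  0.002]
[23.317  2.04   2.037  2.488  1.841  5.486  0.491 -0.647  0.021]
[23.65   2.12   2.117  2.614  2.355  5.334  0.528 -0.682  0.012]
[23.983  2.2    2.197  3.06   2.346  5.159  0.537 -0.704  0.007]
[24.317  2.28   2.276  3.235  3.299  5.442  0.709 -0.778  0.025]
[24.65   2.36   2.356  3.541  3.328  5.301  0.724 -0.815  0.024]
[24.983  2.44   2.436  3.586  3.578  4.744  0.771 -0.887  0.023]
[25.317  2.52   2.516  4.003  3.365  5.184  0.783 -0.915  0.015]
[25.65   2.6    2.596  3.503  3.655  5.397  0.792 -0.932  0.065]
[25.983  2.68   2.675  3.626  4.032  5.755  0.774 -0.907  0.146]
```

Torque was flat to 2.52 rad, then 0.065 at 2.60 and 0.146 at 2.68, so the foot met the stone at about 2.55. Now the further quarter turn, watching the torque.

Run:
```python
from h import *
from station import manip,eyes,sensors
np.set_printoptions(precision=3,suppress=True)
log=list(np.load("log.npy"))
for a in [2.72,2.76,2.82,2.9,3.05,3.2,3.4,3.6,3.8]:
    q=qa(a); assert q is not None and sensors.get_q()[5]-.02<q[5]<3.1
    manip.move_joints(q); m=meas()
    yaw=sensors.get_ee_rot()[2]
    log.append([sensors.get_t(),a,(YAW-A0-yaw+.5)%(2*np.pi)-.5,*m]); print(np.array(log[-1]))
    if m[5]>.8: print("high");break
np.save("log.npy",log)
print(sensors.get_opening())
c=eyes.read_camera("wrist")["img"][:,:,::-1]; cv2.imwrite("pics/wrist6.png",c)
```

```text
[26.317  2.72   2.715  3.712  3.905  6.425  0.764 -0.886  0.152]
[26.65   2.76   2.755  3.991  3.531  6.409  0.741 -0.892  0.204]
[26.983  2.82   2.815  3.55   3.295  6.577  0.736 -0.894  0.211]
[27.317  2.9    2.895  4.488  4.073  6.399  0.77  -0.922  0.224]
[27.667  3.05   3.045  3.639  3.723  6.178  0.678 -1.014  0.22 ]
[28.017  3.2    3.195  4.561  3.143  6.502  0.669 -1.033  0.223]
[28.408  3.4    3.395  4.582  2.856  6.33   0.639 -1.069  0.283]
[28.8    3.6    3.595  4.248  2.484  7.03   0.541 -1.122  0.305]
[29.192  3.8    3.795  5.034  2.632  6.205  0.44  -1.123  0.373]
0.01500210800492548
```

View pics/wrist6.png

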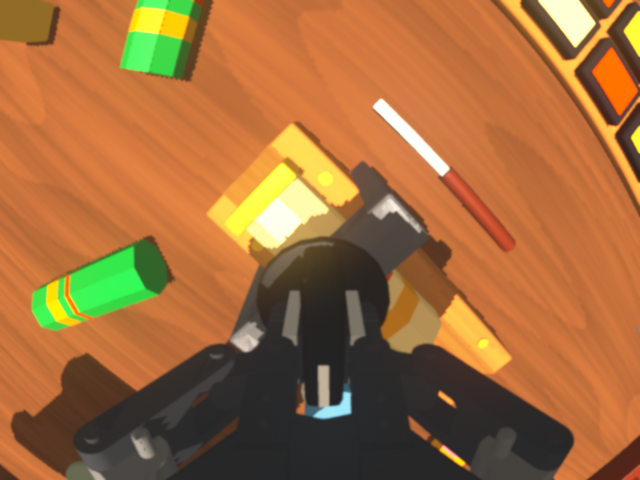

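The wrist view shows the bar still square between the pads and the stone's nose against the stop at (245,215). Torque is climbing steadily and nothing has slipped. I'll finish the quarter turn (screw ≈ contact + 1.6 after hub lag), release and retreat.

Run:
```python
from h import *
from station import manip,eyes,sensors
np.set_printoptions(precision=3,suppress=True)
for a in [4.0,4.15,4.24]:
    q=qa(a); assert q is not None and sensors.get_q()[5]-.02<q[5]<3.1
    manip.move_joints(q); m=meas(8); print(sensors.get_t(),a,m)
manip.set_gripper(.05)
p=sensors.get_tcp_pos(); manip.move_linear([*K,p[2]+.004],rate=.03); manip.move_linear([*K,.26],rate=.12)
c=eyes.read_camera("wrist")["img"][:,:,::-1]; cv2.imwrite("pics/wrist7.png",c)
manip.move_pose([.35,.25,.28],O(.3))
for n in("top","scene"):
    c=eyes.read_camera(n)["img"][:,:,::-1]; cv2.imwrite(f"pics/{n}7full.png",c)
    c=cv2.resize(c[180:280,230:380] if n=="top" else c[210:320,265:415],None,fx=5.3,fy=5.3,interpolation=cv2.INTER_CUBIC)
    cv2.imwrite(f"pics/{n}7.png",c)
print(sensors.get_t(),sensors.get_force())
```

```text
29.6833 4.0 [ 4.715  2.207  7.214  0.357 -1.095  0.372]
30.0833 4.15 [ 5.033  1.869  7.335  0.259 -1.077  0.404]
30.4667 4.24 [ 5.205  1.475  7.487  0.206 -1.041  0.454]
34.8 [-0.309 -0.195 -0.473]
```

View pics/top7.png

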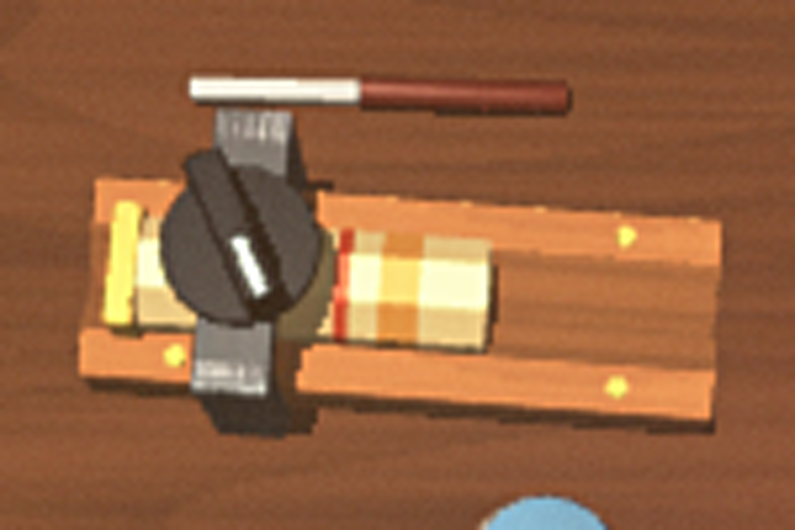

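View pics/scene7full.png

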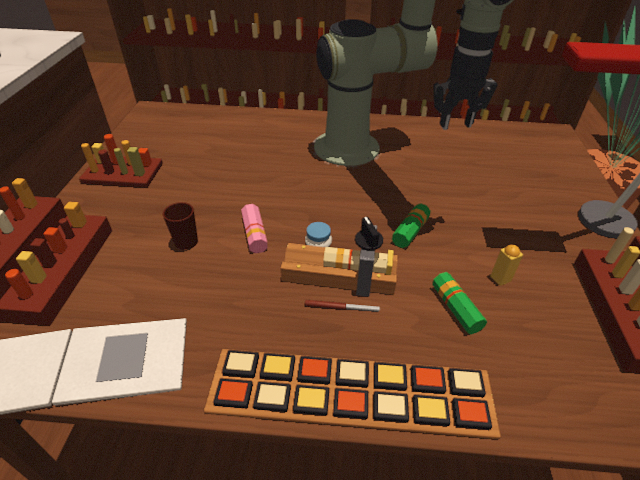

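Run:
```python
from h import *
from station import eyes,sensors
T=eyes.read_camera("top")
p=cast(T,crop([(204,155),(270,308)],5.3,(230,180)),.1637); d=p[1]-p[0]
print(p,np.linalg.norm(d[:2]),"a:",(YAW-np.arctan2(d[1],d[0]))%(2*np.pi))
r=cast(T,crop([(491,242),(488,312)],5.3,(230,180)),.078); print([S(x) for x in r])
w=cast(T,crop([(236,241),(261,295)],5.3,(230,180)),.1637); d=w[1]-w[0]; print((YAW-np.arctan2(d[1],d[0]))%(2*np.pi))
```

```text
[[0.59490409 0.08021483 0.1637    ]
 [0.53794744 0.0546038  0.1637    ]] 0.062449855656623844 a: 4.2310230057708225
[-0.03473682003009369, -0.03543490631514723]
4.205105247071684
```

The stone's rear end is at s=-35 mm, which is the home position. The released bar reads 4.21–4.23 rad and contact was at about 2.67 rad, so it advanced about 1.55 rad. The bystanders are at their original pixels. Handing in.

Run:
```python
import cv2,numpy as np
a=cv2.imread("pics/top0.png").astype(int);b=cv2.imread("pics/top7full.png").astype(int)
d=abs(a-b).max(2)
for n,(u,v) in dict(jar=(333,289),chisel=(302,198),pot=(496,268),seal=(125,243)).items(): print(n,(d[v-12:v+12,u-14:u+14]>60).sum())
from station import workorder,sensors
print(sensors.get_t()); workorder.hand_in()
```

```text
jar 0
chisel 0
pot 0
seal 0
34.85
the job is handed in; nothing more can be done
```

The stone is home against the brass stop, the clamp is a quarter turn past snug, and the job was handed in at 34.9 s. No verdict was reported.

- **Stone:** I pushed it along the groove with closed fingers and slowed for the last few millimetres. A second gentle press built to about 14 N with no movement. The last picture puts its rear end 95 mm before the screw axis, as it should be when home.
- **Clamp:** The torque began its jump about 2.55 rad into the turn and levelled off by 2.76. I took the start of the jump as snug, turned one quarter turn further allowing for hub lag, and let go. The torque before release was 0.45 N m.
- **Final checks:** The released bar reads 4.21–4.23 rad in the picture, against 4.26 predicted. That puts the screw 1.55–1.59 rad past contact. The jar, chisel, pot and seal show no change in the top view.
- **Disagreements:**
  - The free-turn torque of 0.06 N m did not show when read standing still.
  - The torque climbed about 0.17 N m per rad after snug, not the stated 0.25.
  - If snug means the end of the torque jump, the clamp is about 0.1 to 0.2 rad short of the quarter turn.

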